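Unlatch the parts organizer and hold its clear lid up

TASK

On the florist's bench, slide the red-knobbed bolt of the parts organizer all the way open while the clear lid is still shut, then lift the lid and hold it raised at 60 degrees from shut so that a colleague can pick parts from beneath it. It falls and springs shut when let go, so finish while still holding it with the gripper, steady at that angle, with nothing else propping it; leave the bolt open and the other things on the bench where they are.

Things in the scene. Friction and masses are not known exactly. Their poses are not given: they have to be found in the camera images.
- case: dark green open case fixed to the bench: 190 mm deep (x), 300 wide (y), 60 high, 15 compartments of small parts. Origin: centre of its underside. Its x points from its front (handle and bolt, toward the robot) to its back (hinge), z up. At the front left a bracket 58 mm high (case x -137 to -95 mm, y 20 to 150) carries the bolt
- lid (a joint): lid angle, rad: 0 shut, grows as it rises about the hinge; stop at 1.4. Clear plate 190 x 300 x 6 mm, black rim, yellow bar handle, 0.2 to 0.4 kg; weight and spring pull it shut from every angle with 1.5 to 2.5 N at the handle. At angle a the handle bar is about 238 mm*cos(a) ahead of the hinge and 238 mm*sin(a) above it
- lid_hinge (a point): point on the lid's hinge line, in the middle of the case's back rim, 95 mm behind the case's centre and 60.5 mm above the bench; the hinge line runs along the case's y
- lid_handle (a point): middle of the yellow handle bar: round, 12 mm thick, 110 long, parallel to the hinge, in the lid's plane, 238 mm from the hinge, 48 mm ahead of the lid's edge (42 mm free gap), 30 mm right (-y) of the case's middle. A 12 mm arm at each end, else free all round. Shut, 63.5 mm above the bench. It can turn between fingers that pinch it from above across the case's x
- latch (a joint): travel of the sliding bolt, m: 0 locked, 0.045 fully open (stop); starts at 0 to 0.008. Slides along the case's +y (away from the handle) with 1.5 N of friction and stays where left. Its steel tongue lies over the orange lug at the lid's front edge and holds the lid shut until the travel is about 0.025
- latch_knob (a point): point in the bolt's red grip post, 13 mm below its top: the post is 16 mm (case x) by 14 mm (case y), from 78 to 114 mm above the bench; this point is 101 mm above it and 22 mm ahead of the lid's front edge. The black block under the post is 30 mm wide along y, its top at 78 mm
- jar: bystander: amber glass jar with black cap, 72 mm across, 110 mm high, origin under its centre, stands right of the case
- spool: bystander: copper coloured spool, 64 mm across, 45 mm high, origin under its centre, stands left of the case
- screwdriver: bystander: blue screwdriver lying before the case, about 200 mm long along its x, 26 mm high, origin under its middle
- frame: bystander: wooden picture frame lying flat, 160 x 200 x 18 mm, origin under its centre
- glue_gun: bystander: yellow glue gun lying on its side, about 195 x 140 x 34 mm, origin under its barrel
- pot: bystander: black bowl, 90 mm across, 50 mm high, origin under its centre
- carton: bystander: cardboard carton, 110 x 160 x 55 mm, origin under its centre

How it is judged:
By the outcome, as a careful person would: the job done as asked, in the order asked, and still so for the second after the job is handed in, while the arm keeps its last pose, push and grip.
It also fails if it takes over 45 s, if anything falls off the work surface, if the arm or the gripper's body presses on something with over 40 N, if the wrist force passes 120 N, or if a joint passes its speed limit or range.

ROBOT

A 7-joint arm with a two-finger parallel gripper is mounted at the origin on the work surface. World frame = base frame: x ahead of the robot, y to its left, z up, the work surface at z = 0. Lengths are in m, angles in rad, forces in N, time in s.
With the tool pointing down it reaches from about 0.4 to 0.85 m from the base axis. Payload 10.4 kg.
Tool frame: the origin (TCP) lies at the very end of the fingers, on their centre line; the grasp point (between the pads) lies 19 mm behind it (manip.grip_point_offset is the distance from the TCP to the grasp point, in m); x points along the fingers, y is the direction in which the jaws open and shut, and the axes are right-handed (so a half turn about x gives the same grasp; the last joint's range is limited). The gripper opens to 85 mm and grips with 20 to 120 N. Pads are 22 mm wide; open, the fingers measure 114 mm over their backs; the gripper's body (76 mm by 85 mm) begins 54 mm behind the grasp point. The pads swing forward as they close: fully open they stand 13 mm farther back than shut.
Start: joints at [1.326, 0.332, -0.065, 1.46, 0.022, 1.35, -0.088], TCP at [0.138, -0.61, 0.231] pointing down, gripper open.
Joint ranges: [-2.6, 2.6], [-0.5, 2.12], [-1.47, 1.34], [0.16, 2.42], [-1.27, 4.41], [0.06, 2.06], [-2.6, 2.6]. Speed limits (rad/s): [2.22, 2.22, 2.79, 2.79, 3.14, 3.14, 3.14].

INTERFACE

Orientations are given as a unit quaternion [w, x, y, z].
In Python, from cell import manip, vision, workorder, models gives the robot as it stands. The module is installed in compiled form; this text tells all that it offers.
- The arm moves only by the tool carry_out, never from a script. Its argument "rows" is a list of rows, each an object of numbers: "dx", "dy", "dz": the shift along the world's x, y, z in units of 25 mm (1.0 is 25 mm); "ax", "ay", "az": the turn, a rotation vector about the world's x, y, z in degrees; "claw": the opening, from 0 (shut) to 1 (fully open). A call has 1 to 12 rows; each row shifts and turns the commanded pose from where the row before left it; what a row does not reach is not made up. A row lasts 1/10 s, in which the tool goes at most 50 mm and 8.59 degrees, less where a joint would pass 70% of its speed; a pose out of reach is approached as far as the arm can. A call is refused whole if a number of a shift passes 1 or a number of a turn 8.59, either way. A call with a gripper value outside its range is refused whole. The fingers move at their own pace and stop on an object; the grip force is fixed at half the most. Time passes only in rows, so rows that do not move let the fingers close. It gives the time, the measured TCP pose, the force and the opening at its end, in the units of the state.
- manip.observe(): the state, without advancing time (a new reading comes with each control period).
- vision.capture(name): name is "side" or "top" or "wrist"; returns a dict with "image" (420x560x3 uint8, red, green, blue), "fx", "fy", "cx", "cy" (pixels), "R" (3x3) and "t" (3): a world point X has camera coordinates R X + t; the wrist camera has in their place "hand_eye" (4x4, takes a point from camera to tool coordinates, whose origin is the TCP and whose axes are the tool frame's). Camera axes: x right, y down, z forward; pixel columns grow to the right and rows downward; lengths in m; the calibration is good to about 2 mm. A picture is of the moment at which its call begins: read the wrist's pose just before it. There is no depth.
- workorder.job_done(): hands the job in, once; it reports no verdict.
Trained networks look in a picture, given as the dict that the camera call returned (one of the last four; its "shot" number tells which), for a name from the list of things; names that differ only in an ending like _2 or _b are one class to them, and where a whole thing is asked for, a point or a joint stands for the part that bears it (a point fixed in the world has none). Each returns a list of dicts, best first, with "score" (0 to 1); they miss things now and then, are a little off and sometimes report something else, mostly with a low value. They report only what shows in the picture. A call takes as long as a camera call.
- models.masks_of(query, picture): "mask" (420x560 bool, what is visible of it) and "extent" ([left, top, right, bottom] in pixels, round what is visible of it).
The state is a dict: "time": time; "q": joint angles; "qd": joint speeds; "tau": joint torques, N m; "position": TCP position; "tool_rot": TCP orientation; "force": force on the tool from outside, world axes, zero at the start; "moment": the same for the moment, N m; "finger_gap": finger opening in m.
Only numpy, scipy, OpenCV 4.12 (cv2) and the standard library are available. Lean on these libraries where they do the work, as an engineer would, in place of code of your own. Each camera call takes 0.05 s, during which the arm holds its last target.

## Working session

There is one attempt and no reset: what is moved stays moved. The work goes in short steps, Python scripts to look and compute and a tool call to move; the robot and the scene stay as the last step left them, time stands still between calls to the robot, and variables do not carry over. Pictures are saved under pics/ and viewed, and the job is handed in when it is done.

Besides the shell and the picture viewer there is one more tool, called as name(argument=value, ...), one argument or row to a line, values as JSON. carry_out: Moves the arm, as the interface text tells. Its arguments: {"type":"object","properties":{"rows":{"type":"array"}},"required":["rows"]}

```bash
mkdir -p pics; cat > h.py <<'E'
import numpy as np, cv2
from cell import manip, vision, workorder, models
def save(p,n): cv2.imwrite(f'pics/{n}.png',cv2.cvtColor(p['image'],cv2.COLOR_RGB2BGR))
def ray(p,u,v):
    R=np.array(p['R']);t=np.array(p['t'])
    d=R.T@np.array([(u-p['cx'])/p['fx'],(v-p['cy'])/p['fy'],1]); return -R.T@t,d/np.linalg.norm(d)
def atz(p,u,v,z):
    c,d=ray(p,u,v); return c+d*(z-c[2])/d[2]
def tri(rs):
    A=sum(np.eye(3)-np.outer(d,d) for c,d in rs); b=sum((np.eye(3)-np.outer(d,d))@c for c,d in rs)
    x=np.linalg.solve(A,b); return x,[np.linalg.norm((np.eye(3)-np.outer(d,d))@(x-c)) for c,d in rs]
E
python3 - <<'E'
from h import *
s=manip.observe(); print({k:np.round(v,3) for k,v in s.items()})
T=vision.capture('top');S=vision.capture('side');save(T,'top0');save(S,'side0')
for p,n in((T,'top'),(S,'side')):
    print(n,-np.array(p['R']).T@p['t'])
    for q in['latch_knob','lid_handle','case','latch','lid','jar','spool','screwdriver']:
        for r in models.masks_of(q,p)[:2]:
            ys,xs=np.nonzero(r['mask']); print(q,round(r['score'],2),np.round(r['extent']),xs.mean().round(1),ys.mean().round(1),len(xs))
E
```

```text
{'time': np.float64(0.0), 'q': array([ 1.326,  0.333, -0.065,  1.461,  0.022,  1.35 , -0.089]), 'qd': array([ 0.001,  0.001, -0.   ,  0.   ,  0.   ,  0.002, -0.   ]), 'tau': array([-0.0000e+00, -6.2544e+01,  4.9000e-02, -3.9160e+01,  1.6000e-02,
        1.0000e-02, -0.0000e+00]), 'position': array([ 0.137, -0.609,  0.231]), 'tool_rot': array([-0.078, -0.703, -0.079,  0.703]), 'force': array([-0.17 , -0.746, -0.064]), 'moment': array([-0.02 ,  0.033,  0.01 ]), 'finger_gap': np.float64(0.085)}
top [0.31669589 0.01409044 1.4774346 ]
latch_knob 0.52 [230. 233. 248. 243.] 238.4 237.0 159
latch_knob 0.33 [198. 155. 316. 254.] 253.4 199.4 8067
lid_handle 0.59 [198. 155. 311. 248.] 255.5 195.8 7323
case 0.56 [195. 153. 314. 251.] 253.5 199.6 8192
latch 0.59 [227. 233. 247. 243.] 237.9 237.0 154
lid 0.73 [194. 155. 312. 244.] 255.2 195.6 7238
jar 0.7 [315. 150. 338. 182.] 325.2 166.4 621
jar 0.49 [197. 153. 312. 246.] 255.2 194.9 7050
screwdriver 0.81 [249. 265. 317. 283.] 296.7 271.9 304
screwdriver 0.48 [ 58. 164. 133. 220.] 96.7 193.7 2298
side [0.49100501 1.05244717 1.18220077]
latch_knob 0.5 [286. 228. 299. 246.] 292.1 237.0 140
latch_knob 0.17 [255. 279. 278. 305.] 265.5 292.2 432
lid_handle 0.79 [220. 191. 299. 270.] 255.0 230.5 4260
case 0.94 [218. 190. 301. 282.] 258.6 237.4 5526
latch 0.2 [220. 193. 301. 273.] 254.7 230.8 4372
lid 0.91 [224. 195. 301. 271.] 254.9 230.5 4195
jar 0.46 [286. 230. 298. 247.] 292.0 236.9 143
spool 0.82 [255. 279. 277. 303.] 265.7 292.0 466
screwdriver 0.64 [308. 201. 327. 240.] 318.3 215.0 218
```

```bash
python3 - <<'E'
import cv2
a=cv2.imread('pics/top0.png')[130:300,170:370];cv2.imwrite('pics/top0c.png',cv2.resize(a,(800,680))[:600])
a=cv2.imread('pics/side0.png')[170:320,190:390];cv2.imwrite('pics/side0c.png',cv2.resize(a,(800,600)))
E
```

```text
(no output)
```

View pics/top0.png

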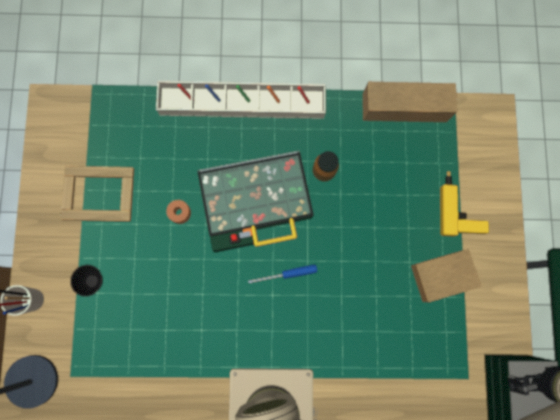

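View pics/top0c.png

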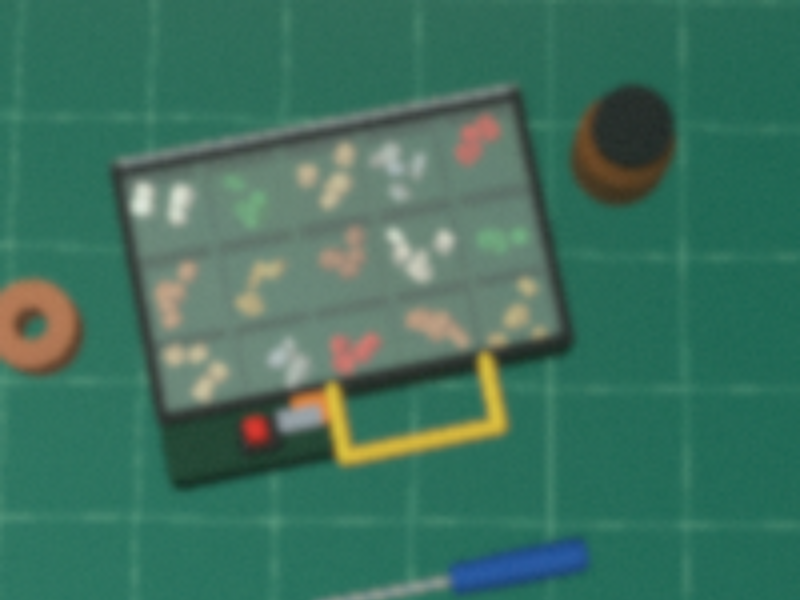

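View pics/side0c.png

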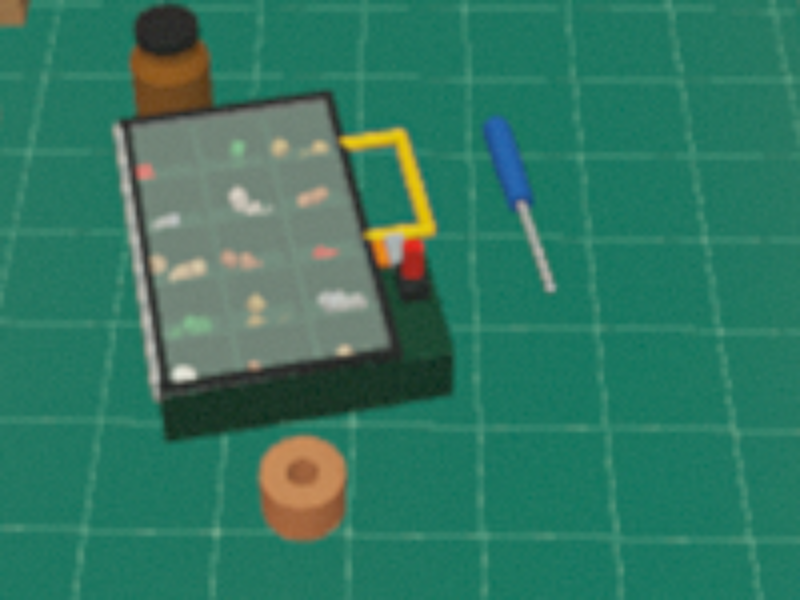

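```bash
cat >> h.py <<'E'
def colmask(p,c):
    h=cv2.cvtColor(p['image'],cv2.COLOR_RGB2HSV).astype(int);H,S,V=h[...,0],h[...,1],h[...,2]
    return ((H>20)&(H<32)&(S>150)&(V>110)) if c=='y' else (((H<6)|(H>174))&(S>170)&(V>110))
E
python3 - <<'E'
from h import *
T=vision.capture('top');S=vision.capture('side')
# lid corners from top picture
for n,(u,v) in dict(BL=(118,163),BR=(519,92),FR=(568,345),FL=(165,415)).items():
    print('top',n,atz(T,170+u/4,130+v/4,.0635).round(4))
for n,(u,v) in dict(BL=(160,395),BR=(122,124),FR=(332,95),FL=(397,355)).items():
    print('side',n,atz(S,190+u/4,170+v/4,.0635).round(4))
tt={'e1':(345,460),'e2':(505,428),'knobtop':(257,427)};ss={'e1':(433,234),'e2':(403,131),'knobtop':(414,243)}
for k in tt:
    x,e=tri([ray(T,170+tt[k][0]/4,130+tt[k][1]/4),ray(S,190+ss[k][0]/4,170+ss[k][1]/4)]);print(k,x.round(4),np.round(e,4))
for p in(T,S):
  for c,b in(('r',(215,225,300,250)),('y',(200,190,310,250))):
    m=colmask(p,c); ys,xs=np.nonzero(m)
    k=(xs>200)&(xs<310)&(ys>190)&(ys<255);print(c,xs[k].min(),xs[k].max(),ys[k].min(),ys[k].max(),xs[k].mean(),ys[k].mean(),k.sum())
E
```

```text
top BL [0.6687 0.2123 0.0635]
top BR [ 0.7262 -0.0744  0.0635]
top FR [ 0.5415 -0.1098  0.0635]
top FL [0.488  0.1731 0.0635]
side BL [0.6637 0.2212 0.0635]
side BR [ 0.7244 -0.0702  0.0635]
side FR [ 0.5422 -0.1087  0.0635]
side FL [0.4838 0.1802 0.0635]
e1 [0.4565 0.0471 0.0555] [0.0022 0.0022]
e2 [ 0.4806 -0.0652  0.063 ] [0.0013 0.0013]
knobtop [0.473  0.1057 0.1104] [0.0019 0.0019]
r 231 236 234 240 233.625 237.0625 32
y 251 295 218 245 273.46992481203006 235.45864661654136 266
r 290 295 230 239 292.83673469387753 234.48979591836735 49
y 275 298 202 229 289.2352941176471 214.9764705882353 170
```

```bash
python3 - <<'E'
from h import *
from scipy.spatial.transform import Rotation as Ro
s=manip.observe();q=s['tool_rot'];R=Ro.from_quat([q[1],q[2],q[3],q[0]]).as_matrix();print(R.round(3),manip.grip_point_offset)
p=vision.capture('wrist');print(p['hand_eye'],p['fx'])
E
```

```text
[[ 0.     0.22  -0.975]
 [-0.    -0.975 -0.22 ]
 [-1.     0.    -0.   ]] 0.0187
[[-2.62065771e-04 -3.00149517e-01  9.53892132e-01 -1.43471280e-01]
 [ 9.99999653e-01  6.75670541e-04  4.87337983e-04 -3.97403319e-05]
 [-7.90791073e-04  9.53891928e-01  3.00149236e-01 -7.60539565e-02]
 [ 0.00000000e+00  0.00000000e+00  0.00000000e+00  1.00000000e+00]] 343.8515613935353
```

carry_out(
  rows=[
    {"dx":1,"dy":0.8,"dz":0.25,"az":3.2,"claw":1},
    {"dx":1,"dy":0.8,"dz":0.25,"az":3.2,"claw":1},
    {"dx":1,"dy":0.8,"dz":0.25,"az":3.2,"claw":1},
    {"dx":1,"dy":0.8,"dz":0.25,"az":3.2,"claw":1},
    {"dx":1,"dy":0.8,"dz":0.25,"az":3.2,"claw":1},
    {"dx":1,"dy":0.8,"dz":0.25,"az":3.2,"claw":1},
    {"dx":1,"dy":0.8,"dz":0.25,"az":3.2,"claw":1},
    {"dx":1,"dy":0.8,"dz":0.25,"az":3.2,"claw":1},
    {"dx":1,"dy":0.8,"dz":0.25,"az":3.2,"claw":1},
    {"dx":1,"dy":0.8,"dz":0.25,"az":3.2,"claw":1},
    {"dx":1,"dy":0.8,"dz":0.25,"az":3.2,"claw":1},
    {"dx":1,"dy":0.8,"dz":0.25,"az":3.2,"claw":1},
  ],
)

```text
invalid input
```

carry_out(
  rows=[
    {"dx":0.1,"dy":1,"az":3.2,"claw":1},
    {"dx":0.1,"dy":1,"az":3.2,"claw":1},
    {"dx":0.1,"dy":1,"az":3.2,"claw":1},
    {"dx":0.1,"dy":1,"az":3.2,"claw":1},
    {"dx":0.1,"dy":1,"az":3.2,"claw":1},
    {"dx":0.1,"dy":1,"az":3.2,"claw":1},
    {"dx":0.1,"dy":1,"az":3.2,"claw":1},
    {"dx":0.1,"dy":1,"az":3.2,"claw":1},
    {"dx":0.1,"dy":1,"az":3.2,"claw":1},
    {"dx":0.1,"dy":1,"az":3.2,"claw":1},
    {"dx":0.1,"dy":1,"az":3.2,"claw":1},
    {"dx":0.1,"dy":1,"az":3.2,"claw":1},
  ],
)

```text
invalid input
```

carry_out(
  rows=[
    {"dy":1,"az":3.2,"claw":1},
    {"dy":1,"az":3.2,"claw":1},
    {"dy":1,"az":3.2,"claw":1},
    {"dy":1,"az":2.3,"claw":1},
    {"claw":1},
    {"claw":1},
  ],
)

```text
invalid input
```

carry_out(
  rows=[
    {"dx":1.0,"dy":0.8,"dz":0.25,"ax":0,"ay":0,"az":3.2,"claw":1.0},
  ],
)

```text
time: 1.15
position: [0.1583, -0.5911, 0.2364]
tool_rot: [-0.095, -0.7, -0.096, 0.702]
force: [0.1, 0.9, 0.5]
finger_gap: 0.0851
```

carry_out(
  rows=[
    {"dx":1,"dy":0.8,"dz":0.25,"ax":0,"ay":0,"az":3.2,"claw":1},
    {"dx":1,"dy":0.8,"dz":0.25,"ax":0,"ay":0,"az":3.2,"claw":1},
    {"dx":1,"dy":0.8,"dz":0.25,"ax":0,"ay":0,"az":3.2,"claw":1},
    {"dx":1,"dy":0.8,"dz":0.25,"ax":0,"ay":0,"az":3.2,"claw":1},
    {"dx":1,"dy":0.8,"dz":0.25,"ax":0,"ay":0,"az":3.2,"claw":1},
    {"dx":1,"dy":0.8,"dz":0.25,"ax":0,"ay":0,"az":3.2,"claw":1},
    {"dx":1,"dy":0.8,"dz":0.25,"ax":0,"ay":0,"az":3.2,"claw":1},
    {"dx":1,"dy":0.8,"dz":0.25,"ax":0,"ay":0,"az":3.2,"claw":1},
    {"dx":1,"dy":0.8,"dz":0.25,"ax":0,"ay":0,"az":3.2,"claw":1},
    {"dx":1,"dy":0.8,"dz":0.25,"ax":0,"ay":0,"az":3.2,"claw":1},
    {"dx":1,"dy":0.8,"dz":0.25,"ax":0,"ay":0,"az":3.2,"claw":1},
  ],
)

```text
time: 2.25
position: [0.4394, -0.3669, 0.3073]
tool_rot: [0.307, 0.637, 0.307, -0.637]
force: [-0.8, -0.8, -0.3]
finger_gap: 0.0855
```

carry_out(
  rows=[
    {"dx":0.1,"dy":1,"dz":0,"ax":0,"ay":0,"az":3.2,"claw":1},
    {"dx":0.1,"dy":1,"dz":0,"ax":0,"ay":0,"az":3.2,"claw":1},
    {"dx":0.1,"dy":1,"dz":0,"ax":0,"ay":0,"az":3.2,"claw":1},
    {"dx":0.1,"dy":1,"dz":0,"ax":0,"ay":0,"az":3.2,"claw":1},
    {"dx":0.1,"dy":1,"dz":0,"ax":0,"ay":0,"az":3.2,"claw":1},
    {"dx":0.1,"dy":1,"dz":0,"ax":0,"ay":0,"az":3.2,"claw":1},
    {"dx":0.1,"dy":1,"dz":0,"ax":0,"ay":0,"az":3.2,"claw":1},
    {"dx":0.1,"dy":1,"dz":0,"ax":0,"ay":0,"az":3.2,"claw":1},
    {"dx":0.1,"dy":1,"dz":0,"ax":0,"ay":0,"az":3.2,"claw":1},
    {"dx":0.1,"dy":1,"dz":0,"ax":0,"ay":0,"az":3.2,"claw":1},
    {"dx":0.1,"dy":1,"dz":0,"ax":0,"ay":0,"az":3.2,"claw":1},
    {"dx":0.1,"dy":1,"dz":0,"ax":0,"ay":0,"az":3.2,"claw":1},
  ],
)

```text
time: 3.45
position: [0.4677, -0.0676, 0.3064]
tool_rot: [0.499, 0.501, 0.499, -0.501]
force: [0.6, 0.4, 0.3]
finger_gap: 0.0856
```

carry_out(
  rows=[
    {"dx":0,"dy":1,"dz":0,"ax":0,"ay":0,"az":3.2,"claw":1},
    {"dx":0,"dy":1,"dz":0,"ax":0,"ay":0,"az":3.2,"claw":1},
    {"dx":0,"dy":1,"dz":0,"ax":0,"ay":0,"az":3.2,"claw":1},
    {"dx":0,"dy":1,"dz":0,"ax":0,"ay":0,"az":2.3,"claw":1},
    {"dx":0,"dy":0,"dz":0,"ax":0,"ay":0,"az":0,"claw":1},
    {"dx":0,"dy":0,"dz":0,"ax":0,"ay":0,"az":0,"claw":1},
  ],
)

```text
time: 4.05
position: [0.4675, 0.0311, 0.3063]
tool_rot: [0.548, 0.447, 0.548, -0.447]
force: [-1.2, -0.3, 0.7]
finger_gap: 0.0852
```

```bash
cat >> h.py <<'E'
from scipy.spatial.transform import Rotation as Ro
def wrist(n):
    s=manip.observe();p=vision.capture('wrist');q=s['tool_rot']
    M=np.eye(4);M[:3,:3]=Ro.from_quat([q[1],q[2],q[3],q[0]]).as_matrix();M[:3,3]=s['position']
    C=np.linalg.inv(M@np.array(p['hand_eye']));p['R']=C[:3,:3];p['t']=C[:3,3];save(p,n);np.savez(n+'.npz',**{k:p[k] for k in('R','t','fx','fy','cx','cy','image')})
    print(s['time'],s['position'].round(4) if hasattr(s['position'],'round') else s['position'],'yaw toolY',np.degrees(np.arctan2(M[1,1],M[0,1])).round(2),'q',np.round(s['q'],2));return p
E
python3 - <<'E'
from h import *
p=wrist('w1')
for q in['latch_knob','lid_handle','lid','case','spool','jar']:
    for r in models.masks_of(q,p)[:2]:
        ys,xs=np.nonzero(r['mask']); print(q,round(r['score'],2),np.round(r['extent']),xs.mean().round(1),ys.mean().round(1),len(xs))
E
```

```text
4.05 [0.4675 0.0311 0.3063] yaw toolY 11.5 q [ 0.61 -0.01 -0.75  1.7  -0.01  1.45  0.06]
latch_knob 0.83 [287.  97. 312. 158.] 298.3 121.8 1068
latch_knob 0.27 [378.   0. 405.   7.] 392.3 2.0 126
lid_handle 0.76 [266.  33. 508. 303.] 395.3 163.9 46319
lid 0.83 [266.  36. 508. 306.] 395.5 163.8 46075
case 0.85 [264.  37. 510. 303.] 386.5 158.9 51446
jar 0.63 [378.   2. 406.   4.] 393.3 1.7 110
```

View pics/w1.png

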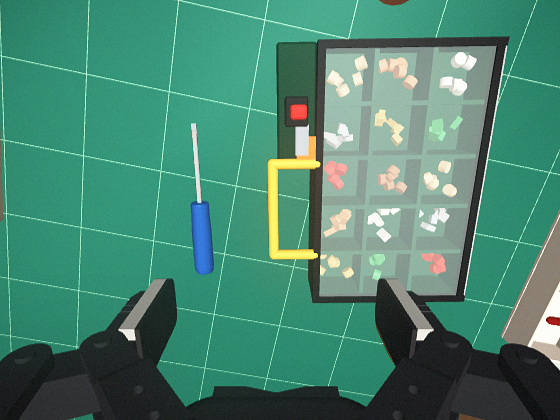

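```bash
python3 - <<'E'
import cv2
a=cv2.imread('pics/w1.png')[85:275,255:355];cv2.imwrite('pics/w1c.png',cv2.resize(a,(400,760))[:600])
E
```

```text
(no output)
```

View pics/w1c.png

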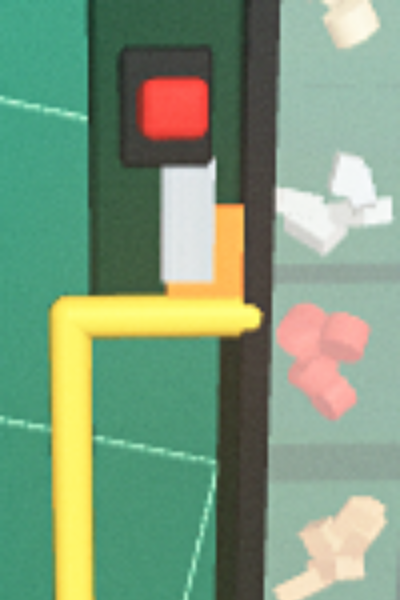

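```bash
python3 - <<'E'
from h import *
p=dict(np.load('w1.npz'))
m=colmask(p,'y').astype(np.uint8);m[:, :262]=0
k=m.copy();k[:,283:]=0;k[:150]=0;k[270:]=0
ys,xs=np.nonzero(k);print('bar',xs.min(),xs.max(),ys.min(),ys.max(),xs.mean(),ys.mean())
# bar axis fit in the rows between arms
for y in(175,190,205,220,235,245):
    r=np.nonzero(k[y])[0];print(y,r.min(),r.max(),atz(p,(r.min()+r.max())/2,y,.0635).round(4))
for z in(.0635,):
  print('mid',atz(p,271.5,(ys.min()+ys.max())/2,z))
E
```

```text
bar 267 282 159 258 273.23956723338483 207.88562596599692
175 268 277 [0.4626 0.0349 0.0635]
190 268 277 [0.4661 0.0178 0.0635]
205 268 277 [4.696e-01 3.000e-04 6.350e-02]
220 269 277 [ 0.4738 -0.0176  0.0635]
235 269 278 [ 0.4782 -0.036   0.0635]
245 269 278 [ 0.4807 -0.0486  0.0635]
mid [ 0.46931094 -0.00409816  0.0635    ]
```

```bash
python3 - <<'E'
from h import *
p=dict(np.load('w1.npz'));T=vision.capture('top');S=vision.capture('side')
print('knob @.114',atz(p,298.5,112,.114))
print(tri([ray(p,298.5,112),ray(T,234,237),ray(S,293.3,231)]))
print(tri([ray(p,298.5,112),ray(T,234,237)]))
print('handle',atz(p,273,208.5,.0635),tri([ray(p,273,208.5),ray(T,170+425/4,130+444/4),ray(S,190+418/4,170+182.5/4)]))
for n,uv in dict(FL=(318,41),BL=(508,38),BR=(464,300),FR=(313,302)).items(): print(n,atz(p,*uv,.0635).round(4))
E
```

```text
knob @.114 [0.47325501 0.10735549 0.114     ]
(array([0.47317004, 0.10680947, 0.11019695]), [np.float64(0.0006489181708784784), np.float64(0.0012787711796021157), np.float64(0.0014067528938296913)])
(array([0.47444752, 0.10696718, 0.10379551]), [np.float64(0.0006814971879462999), np.float64(0.0006814971879463022)])
handle [ 0.47102903 -0.00374709  0.0635    ] (array([ 0.46942178, -0.00752849,  0.05819898]), [np.float64(0.002897256418885619), np.float64(0.002035420506560494), np.float64(0.002896634250950691)])
FL [0.4807 0.1787 0.0635]
BL [0.6685 0.2199 0.0635]
BR [ 0.7337 -0.074   0.0635]
FR [ 0.5457 -0.1154  0.0635]
```

carry_out(
  rows=[
    {"dx":0.08,"dy":1,"dz":-0.5,"ax":0,"ay":0,"az":0.8,"claw":1},
    {"dx":0.08,"dy":1,"dz":-0.5,"ax":0,"ay":0,"az":0,"claw":1},
    {"dx":0.08,"dy":1,"dz":-0.5,"ax":0,"ay":0,"az":0,"claw":1},
    {"dx":0,"dy":0.04,"dz":-1,"ax":0,"ay":0,"az":0,"claw":1},
    {"dx":0,"dy":0,"dz":-1,"ax":0,"ay":0,"az":0,"claw":1},
    {"dx":0,"dy":0,"dz":-1,"ax":0,"ay":0,"az":0,"claw":1},
    {"dx":0,"dy":0,"dz":-1,"ax":0,"ay":0,"az":0,"claw":1},
    {"dx":0,"dy":0,"dz":0,"ax":0,"ay":0,"az":0,"claw":1},
  ],
)

```text
time: 5.3
position: [0.4717, 0.1057, 0.1662]
tool_rot: [0.549, 0.443, 0.552, -0.445]
force: [-0.8, 0.2, 0.2]
finger_gap: 0.0855
```

```bash
python3 - <<'E'
from h import *
p=wrist('w2')
E
```

```text
5.3 [0.4717 0.1057 0.1662] yaw toolY 12.2 q [ 0.48  0.15 -0.84  1.87  0.12  1.18 -0.19]
```

View pics/w2.png

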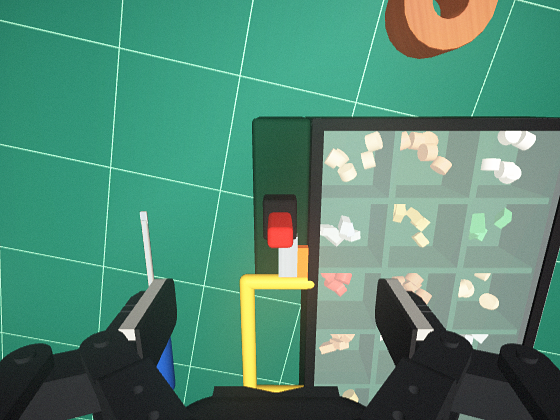

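```bash
python3 - <<'E'
from h import *
p=dict(np.load('w1.npz'));q=dict(np.load('w2.npz'))
cv2.imwrite('pics/w2c.png',cv2.resize(cv2.cvtColor(q['image'],cv2.COLOR_RGB2BGR)[185:285,235:335],(600,600)))
print(atz(q,280,237,.114),tri([ray(p,298.5,112),ray(q,280,237)]))
# handle mid check : arm/bar corner (left arm centreline) 
print('corner',atz(q,248,283,.0635),atz(p,273,164,.0635),tri([ray(p,273,164),ray(q,248,283)]))
E
```

```text
[0.47309547 0.10824223 0.114     ] (array([0.47335929, 0.10736044, 0.11160728]), [np.float64(4.993807649543058e-05), np.float64(4.9938076495452397e-05)])
corner [0.46110682 0.0457807  0.0635    ] [0.46072603 0.04725366 0.0635    ] (array([0.46083101, 0.04781991, 0.0672199 ]), [np.float64(0.00019267829322567118), np.float64(0.0001926782932256889)])
```

View pics/w2c.png

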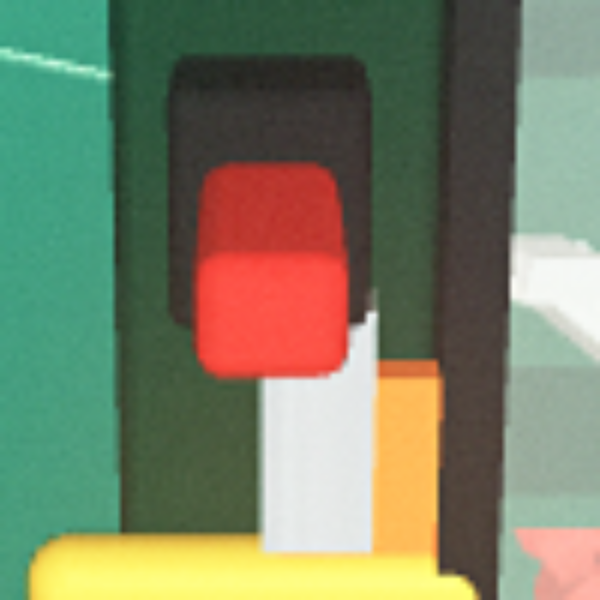

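carry_out(
  rows=[
    {"dx":0.07,"dy":0.07,"dz":-1,"ax":0,"ay":0,"az":0,"claw":1},
    {"dx":0,"dy":0,"dz":-1,"ax":0,"ay":0,"az":0,"claw":1},
    {"dx":0,"dy":0,"dz":-1,"ax":0,"ay":0,"az":0,"claw":1},
    {"dx":0,"dy":0,"dz":-0.2,"ax":0,"ay":0,"az":0,"claw":1},
    {"dx":0,"dy":0,"dz":0,"ax":0,"ay":0,"az":0,"claw":0},
    {"dx":0,"dy":0,"dz":0,"ax":0,"ay":0,"az":0,"claw":0},
    {"dx":0,"dy":0,"dz":0,"ax":0,"ay":0,"az":0,"claw":0},
    {"dx":0,"dy":0,"dz":0,"ax":0,"ay":0,"az":0,"claw":0},
    {"dx":0,"dy":0,"dz":0,"ax":0,"ay":0,"az":0,"claw":0},
    {"dx":0,"dy":0,"dz":0,"ax":0,"ay":0,"az":0,"claw":0},
  ],
)

```text
time: 6.35
position: [0.4743, 0.1077, 0.0896]
tool_rot: [0.55, 0.443, 0.551, -0.445]
force: [-10.1, -3.4, 15.8]
finger_gap: 0.0147
```

```bash
python3 - <<'E'
from h import *
p=wrist('w3')
E
```

```text
6.35 [0.4743 0.1077 0.0896] yaw toolY 12.21 q [ 0.43  0.26 -0.82  1.95  0.23  1.03 -0.28]
```

View pics/w3.png

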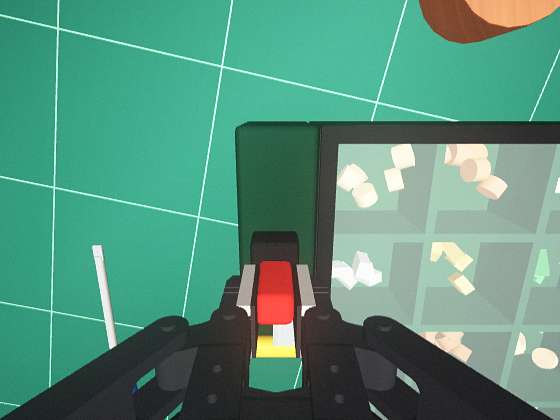

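carry_out(
  rows=[
    {"dx":-0.066,"dy":0.3,"dz":0,"ax":0,"ay":0,"az":0,"claw":0},
    {"dx":-0.066,"dy":0.3,"dz":0,"ax":0,"ay":0,"az":0,"claw":0},
    {"dx":-0.066,"dy":0.3,"dz":0,"ax":0,"ay":0,"az":0,"claw":0},
    {"dx":-0.066,"dy":0.3,"dz":0,"ax":0,"ay":0,"az":0,"claw":0},
    {"dx":-0.055,"dy":0.25,"dz":0,"ax":0,"ay":0,"az":0,"claw":0},
  ],
)

```text
time: 6.9
position: [0.4664, 0.1442, 0.0896]
tool_rot: [0.55, 0.443, 0.55, -0.445]
force: [-9.3, -3.2, 15.5]
finger_gap: 0.0151
```

carry_out(
  rows=[
    {"dx":-0.022,"dy":0.1,"dz":0,"ax":0,"ay":0,"az":0,"claw":0},
    {"dx":-0.022,"dy":0.1,"dz":0,"ax":0,"ay":0,"az":0,"claw":0},
  ],
)

```text
time: 7.1
position: [0.4659, 0.1465, 0.0896]
tool_rot: [0.551, 0.443, 0.549, -0.446]
force: [-6.8, -18.2, 18.1]
finger_gap: 0.015
```

carry_out(
  rows=[
    {"dx":-0.022,"dy":0.1,"dz":0,"ax":0,"ay":0,"az":0,"claw":0},
    {"dx":0,"dy":0,"dz":0,"ax":0,"ay":0,"az":0,"claw":0},
  ],
)

```text
time: 7.3
position: [0.4659, 0.1466, 0.0896]
tool_rot: [0.551, 0.442, 0.548, -0.447]
force: [-6.9, -20.2, 19.4]
finger_gap: 0.0144
```

carry_out(
  rows=[
    {"dx":0,"dy":0,"dz":0,"ax":0,"ay":0,"az":0,"claw":0.8},
    {"dx":0,"dy":0,"dz":0,"ax":0,"ay":0,"az":0,"claw":0.8},
    {"dx":0,"dy":0,"dz":0,"ax":0,"ay":0,"az":0,"claw":0.8},
    {"dx":0,"dy":0,"dz":1,"ax":0,"ay":0,"az":0,"claw":0.8},
    {"dx":0,"dy":0,"dz":1,"ax":0,"ay":0,"az":0,"claw":0.8},
    {"dx":0,"dy":0,"dz":1,"ax":0,"ay":0,"az":0,"claw":0.42},
    {"dx":0,"dy":0,"dz":0,"ax":0,"ay":0,"az":0,"claw":0.42},
  ],
)

```text
time: 8.0
position: [0.4672, 0.153, 0.1669]
tool_rot: [0.552, 0.445, 0.549, -0.442]
force: [0.3, 0.1, 0.2]
finger_gap: 0.0402
```

```bash
python3 - <<'E'
from h import *
p=wrist('w4')
E
```

```text
8.0 [0.4672 0.153  0.1669] yaw toolY 12.25 q [ 0.41  0.17 -0.88  1.86  0.14  1.17 -0.3 ]
```

View pics/w4.png

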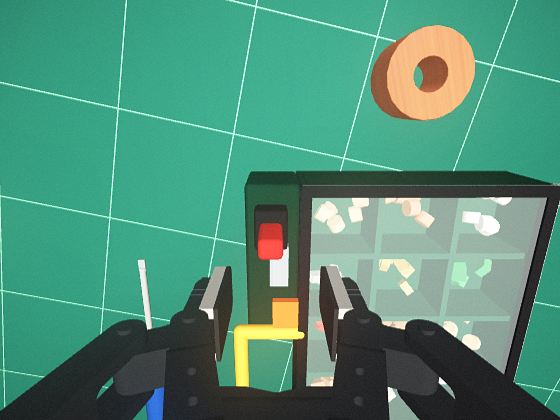

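carry_out(
  rows=[
    {"dx":0.03,"dy":-1,"dz":0,"ax":0,"ay":0,"az":0,"claw":0.42},
    {"dx":0.03,"dy":-1,"dz":0,"ax":0,"ay":0,"az":0,"claw":0.42},
    {"dx":0.03,"dy":-1,"dz":0,"ax":0,"ay":0,"az":0,"claw":0.42},
    {"dx":0.03,"dy":-1,"dz":0,"ax":0,"ay":0,"az":0,"claw":0.42},
    {"dx":0.03,"dy":-1,"dz":0,"ax":0,"ay":0,"az":0,"claw":0.42},
    {"dx":0.01,"dy":-1,"dz":-0.6,"ax":0,"ay":0,"az":0,"claw":0.42},
    {"dx":0,"dy":-0.3,"dz":-1,"ax":0,"ay":0,"az":0,"claw":0.42},
    {"dx":0,"dy":0,"dz":0,"ax":0,"ay":0,"az":0,"claw":0.42},
    {"dx":0,"dy":0,"dz":0,"ax":0,"ay":0,"az":0,"claw":0.42},
  ],
)

```text
time: 8.95
position: [0.4691, -0.0049, 0.1235]
tool_rot: [0.55, 0.444, 0.551, -0.444]
force: [1.2, -0.2, -0.2]
finger_gap: 0.0354
```

```bash
python3 - <<'E'
from h import *
p=wrist('w5')
print(manip.observe()['finger_gap'])
E
```

```text
8.95 [ 0.4691 -0.0049  0.1235] yaw toolY 12.25 q [ 0.63  0.15 -0.75  1.96  0.12  1.08  0.04]
0.03584387592882476
```

View pics/w5.png

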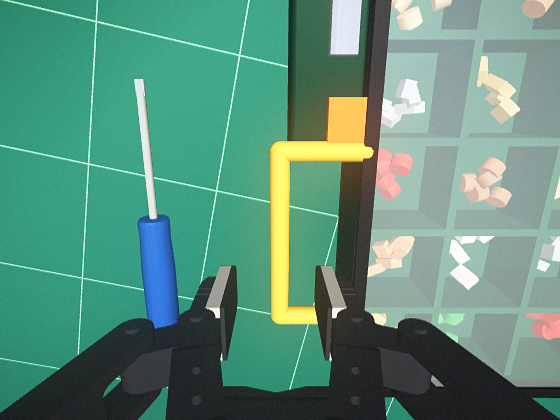

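```bash
python3 - <<'E'
from h import *
p=dict(np.load('w5.npz'));w=dict(np.load('w1.npz'))
m=colmask(p,'y')
for v in(170,200,230,260,290):
    r=np.nonzero(m[v,262:300])[0]+262;print(v,r.min(),r.max(),atz(p,r.min()/2+r.max()/2,v,.0635).round(4))
print('cornerL',atz(p,281,151,.0635),'R',atz(p,280,315,.0635))
print(tri([ray(p,281,151),ray(w,273,164)]),tri([ray(p,280,315),ray(w,273.5,253)]))
E
```

```text
170 270 289 [0.4619 0.0364 0.0635]
200 270 289 [0.4659 0.0184 0.0635]
230 270 288 [ 0.4698 -0.0007  0.0635]
260 271 288 [ 0.4745 -0.0207  0.0635]
290 271 288 [ 0.4792 -0.0419  0.0635]
cornerL [0.46031269 0.04750417 0.0635    ] R [ 0.48370762 -0.06051044  0.0635    ]
(array([0.46045339, 0.04765823, 0.06562762]), [np.float64(0.00023575446045384402), np.float64(0.0002357544604538338)]) (array([ 0.48231207, -0.05542973,  0.07153535]), [np.float64(0.0001738831547613469), np.float64(0.00017388315476137952)])
```

carry_out(
  rows=[
    {"dx":0.07,"dy":0,"dz":-0.8,"ax":0,"ay":0,"az":0,"claw":0.42},
    {"dx":0,"dy":0,"dz":-0.8,"ax":0,"ay":0,"az":0,"claw":0.42},
    {"dx":0,"dy":0,"dz":-0.7,"ax":0,"ay":0,"az":0,"claw":0.42},
    {"dx":0,"dy":0,"dz":-0.5,"ax":0,"ay":0,"az":0,"claw":0.42},
    {"dx":0,"dy":0,"dz":-0.3,"ax":0,"ay":0,"az":0,"claw":0.42},
    {"dx":0,"dy":0,"dz":0,"ax":0,"ay":0,"az":0,"claw":0.42},
  ],
)

```text
time: 9.6
position: [0.4713, -0.0053, 0.0461]
tool_rot: [0.55, 0.444, 0.551, -0.444]
force: [0.1, -0.4, 0.2]
finger_gap: 0.0357
```

carry_out(
  rows=[
    {"dx":0,"dy":0,"dz":0,"ax":0,"ay":0,"az":0,"claw":0},
    {"dx":0,"dy":0,"dz":0,"ax":0,"ay":0,"az":0,"claw":0},
    {"dx":0,"dy":0,"dz":0,"ax":0,"ay":0,"az":0,"claw":0},
    {"dx":0,"dy":0,"dz":0,"ax":0,"ay":0,"az":0,"claw":0},
  ],
)

```text
time: 10.0
position: [0.4718, -0.0057, 0.0469]
tool_rot: [0.551, 0.444, 0.55, -0.444]
force: [0.5, 0.6, 0.7]
finger_gap: 0.0101
```

```bash
python3 - <<'E'
import numpy as np
a=np.radians(np.linspace(0,60,19));h=.238*np.cos(a)-.003*np.sin(a);z=.238*np.sin(a)+.003*np.cos(a)
for i in range(18): print(np.round(np.array([-(h[i+1]-h[i])*np.cos(np.radians(12.3)),-(h[i+1]-h[i])*np.sin(np.radians(12.3)),z[i+1]-z[i]])/.025,2).tolist())
E
```

```text
[0.02, 0.0, 0.55]
[0.05, 0.01, 0.55]
[0.09, 0.02, 0.55]
[0.12, 0.03, 0.54]
[0.15, 0.03, 0.53]
[0.18, 0.04, 0.52]
[0.21, 0.04, 0.51]
[0.23, 0.05, 0.5]
[0.26, 0.06, 0.48]
[0.29, 0.06, 0.47]
[0.32, 0.07, 0.45]
[0.34, 0.07, 0.43]
[0.36, 0.08, 0.41]
[0.39, 0.08, 0.39]
[0.41, 0.09, 0.36]
[0.43, 0.09, 0.34]
[0.45, 0.1, 0.31]
[0.46, 0.1, 0.28]
```

carry_out(
  rows=[
    {"dx":0.02,"dy":0,"dz":0.55,"ax":0,"ay":0,"az":0,"claw":0},
    {"dx":0.05,"dy":0.01,"dz":0.55,"ax":0,"ay":0,"az":0,"claw":0},
    {"dx":0.09,"dy":0.02,"dz":0.55,"ax":0,"ay":0,"az":0,"claw":0},
    {"dx":0.12,"dy":0.03,"dz":0.54,"ax":0,"ay":0,"az":0,"claw":0},
    {"dx":0,"dy":0,"dz":0,"ax":0,"ay":0,"az":0,"claw":0},
  ],
)

```text
time: 10.5
position: [0.4784, -0.0043, 0.1025]
tool_rot: [0.55, 0.444, 0.55, -0.444]
force: [-2.2, 0.3, -3.1]
finger_gap: 0.0097
```

```bash
python3 - <<'E'
from h import *
p=wrist('w6');S=vision.capture('side')
save(S,'s6'); a=cv2.imread('pics/s6.png')[120:320,170:400];b=cv2.imread('pics/w6.png')
cv2.imwrite('pics/c6.png',np.hstack([cv2.resize(a,(400,348)),cv2.resize(b[:,:],(400,300))[:348] if 0 else cv2.copyMakeBorder(cv2.resize(b,(400,300)),0,48,0,0,0)]))
E
```

```text
10.5 [ 0.4784 -0.0043  0.1025] yaw toolY 12.2 q [ 0.6   0.2  -0.75  1.96  0.16  1.04 -0.  ]
```

View pics/c6.png

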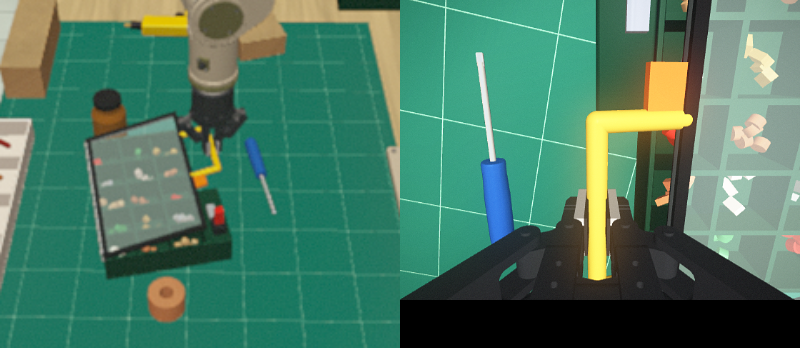

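Lid rises freely (force about 3 N down), bar is between the pads, tongue clear of the orange lug. Continue along the arc.

carry_out(
  rows=[
    {"dx":0.15,"dy":0.03,"dz":0.53,"ax":0,"ay":0,"az":0,"claw":0},
    {"dx":0.18,"dy":0.04,"dz":0.52,"ax":0,"ay":0,"az":0,"claw":0},
    {"dx":0.21,"dy":0.04,"dz":0.51,"ax":0,"ay":0,"az":0,"claw":0},
    {"dx":0.23,"dy":0.05,"dz":0.5,"ax":0,"ay":0,"az":0,"claw":0},
    {"dx":0.26,"dy":0.06,"dz":0.48,"ax":0,"ay":0,"az":0,"claw":0},
    {"dx":0.29,"dy":0.06,"dz":0.47,"ax":0,"ay":0,"az":0,"claw":0},
    {"dx":0.32,"dy":0.07,"dz":0.45,"ax":0,"ay":0,"az":0,"claw":0},
  ],
)

```text
time: 11.3
position: [0.5164, 0.004, 0.1884]
tool_rot: [0.548, 0.442, 0.552, -0.446]
force: [-22.8, -2.9, 13.2]
finger_gap: 0.0099
```

carry_out(
  rows=[
    {"dx":0.34,"dy":0.07,"dz":0.43,"ax":0,"ay":0,"az":0,"claw":0},
    {"dx":0.36,"dy":0.08,"dz":0.41,"ax":0,"ay":0,"az":0,"claw":0},
    {"dx":0.39,"dy":0.08,"dz":0.39,"ax":0,"ay":0,"az":0,"claw":0},
    {"dx":0.41,"dy":0.09,"dz":0.36,"ax":0,"ay":0,"az":0,"claw":0},
    {"dx":0,"dy":0,"dz":0,"ax":0,"ay":0,"az":0,"claw":0},
  ],
)

```text
time: 11.8
position: [0.5563, 0.0125, 0.2317]
tool_rot: [0.55, 0.443, 0.55, -0.445]
force: [-25.9, -4.0, 27.9]
finger_gap: 0.0098
```

```bash
python3 - <<'E'
from h import *
p=wrist('w7');S=vision.capture('side')
save(S,'s7'); a=cv2.imread('pics/s7.png')[80:300,190:380];b=cv2.imread('pics/w7.png')
cv2.imwrite('pics/c7.png',cv2.resize(a,(518,600)))
E
```

```text
11.8 [0.5563 0.0125 0.2317] yaw toolY 12.2 q [ 0.54  0.26 -0.75  1.61  0.19  1.34 -0.03]
```

View pics/c7.png

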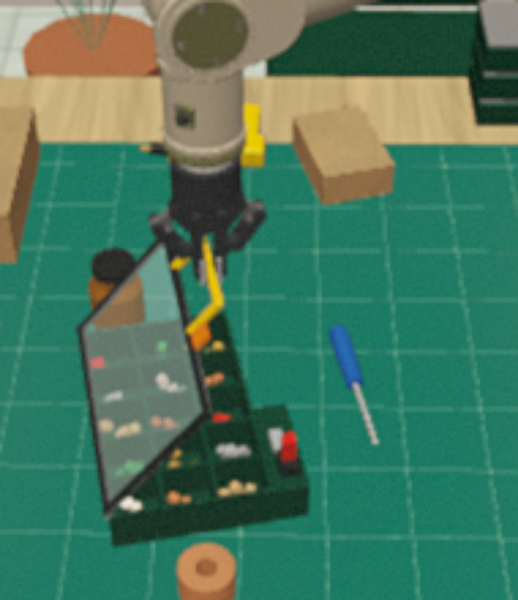

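View pics/w7.png

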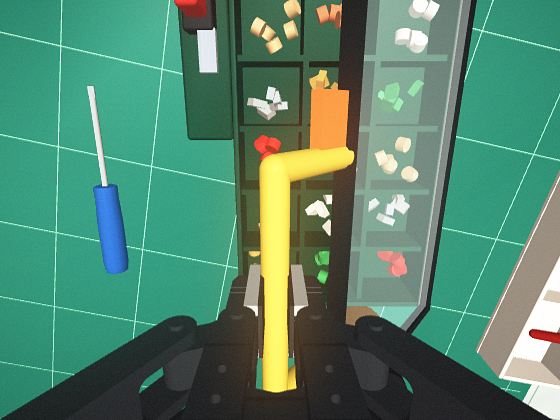

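carry_out(
  rows=[
    {"dx":0.35,"dy":0.08,"dz":0.42,"ax":0,"ay":0,"az":0,"claw":0},
    {"dx":0.4,"dy":0.09,"dz":0.4,"ax":0,"ay":0,"az":0,"claw":0},
    {"dx":0.44,"dy":0.1,"dz":0.3,"ax":0,"ay":0,"az":0,"claw":0},
    {"dx":0,"dy":0,"dz":0,"ax":0,"ay":0,"az":0,"claw":0},
    {"dx":0,"dy":0,"dz":0,"ax":0,"ay":0,"az":0,"claw":0},
  ],
)

```text
time: 12.4
position: [0.5869, 0.0191, 0.255]
tool_rot: [0.55, 0.444, 0.551, -0.444]
force: [3.7, 1.2, -12.3]
finger_gap: 0.0094
```

```bash
python3 - <<'E'
from h import *
p=wrist('w8');S=vision.capture('side');T=vision.capture('top')
for n,x in(('S8',S),('T8',T)): np.savez(n+'.npz',**{k:x[k] for k in('R','t','fx','fy','cx','cy','image')})
save(S,'s8');save(T,'t8'); a=cv2.imread('pics/s8.png')[90:290,190:340];b=cv2.imread('pics/t8.png')[130:280,180:340]
cv2.imwrite('pics/c8s.png',cv2.resize(a,(450,600)));cv2.imwrite('pics/c8t.png',cv2.resize(b,(640,600)))
E
```

```text
12.4 [0.5869 0.0191 0.255 ] yaw toolY 12.2 q [ 0.49  0.32 -0.75  1.5   0.22  1.41 -0.05]
```

View pics/c8s.png

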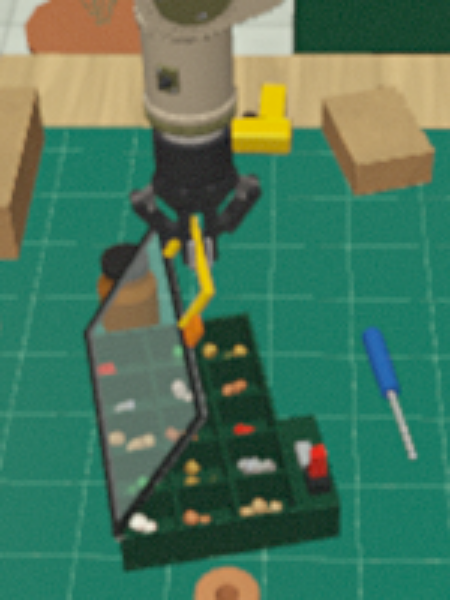

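View pics/c8t.png

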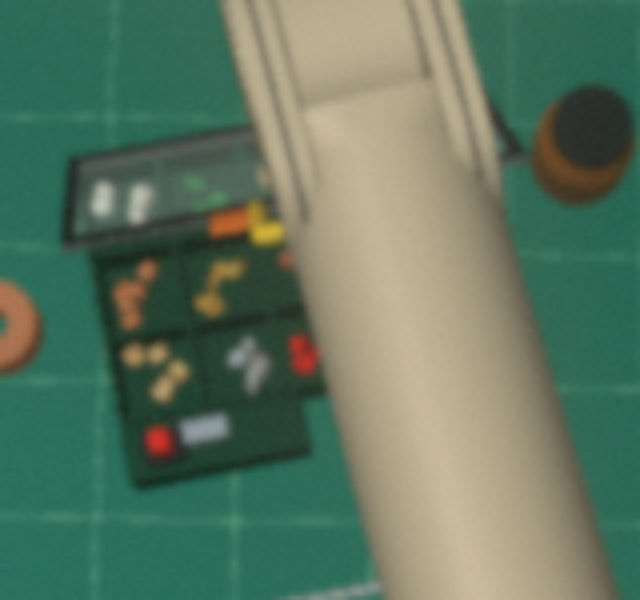

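View pics/w8.png

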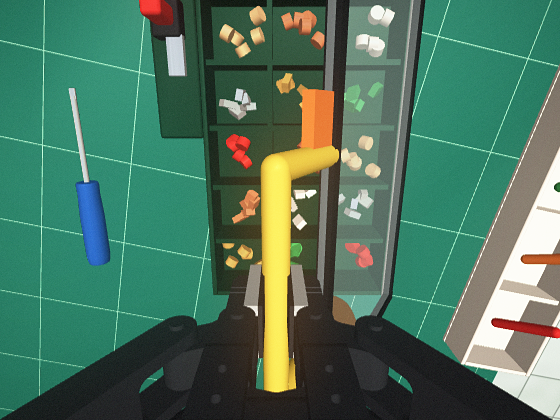

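```bash
cat > m.py <<'E'
from h import *
def ang(T,S,W,tFL,sFL,tH,sH,wH):
    th=np.radians(12.3);ex=np.array([np.cos(th),np.sin(th),0])
    hinge=np.array([.702,.073,.0605])
    def rp(x,r): 
        d=x-hinge;a=-d@ex;return np.degrees(np.arctan2(d[2],a)-np.arctan2(.003,r)).round(2),np.hypot(d[2],a).round(4)
    for n,rs,r in(('FL',[ray(T,*tFL),ray(S,*sFL)],.19),('H',[ray(T,*tH),ray(S,*sH),ray(W,*wH)],.238),('Hsw',[ray(S,*sH),ray(W,*wH)],.238)):
        x,e=tri(rs);print(n,x.round(4),np.round(e,4),rp(x,r))
E
python3 - <<'E'
from m import *
L=lambda n:dict(np.load(n+'.npz'))
T,S,W=L('T8'),L('S8'),L('w8')
print('shut');ang(T,S,L('w1'),(211.25,233.75),(289.25,258.75),(170+340/4,130+460/4),(190+432/4,170+234/4),(273,164))
print('now');ang(T,S,W,(197,190.5),(258.3,227.7),(245.5,188.7),(260.7,187.3),(275,167))
E
```

```text
shut
FL [0.4863 0.1742 0.0565] [0.0026 0.0026] (np.float64(-2.12), np.float64(0.1893))
H [0.4582 0.0487 0.0578] [0.0016 0.003  0.0035] (np.float64(-1.35), np.float64(0.2434))
Hsw [0.4581 0.0461 0.0541] [0.0029 0.0029] (np.float64(-2.22), np.float64(0.2442))
now
FL [0.5751 0.1946 0.223 ] [0.0027 0.0027] (np.float64(57.99), np.float64(0.1898))
H [0.5734 0.0716 0.2635] [0.0024 0.0033 0.0015] (np.float64(57.46), np.float64(0.2389))
Hsw [0.5723 0.0724 0.2639] [0.0023 0.0023] (np.float64(57.32), np.float64(0.2397))
```

```bash
cat > m2.py <<'E'
from h import *
from scipy.optimize import least_squares
def wa(W,uv,c0=np.array([.4606,.0474,.0635])):
    th=np.radians(12.3);ex=np.array([np.cos(th),np.sin(th),0]);ez=np.array([0,0,1])
    hg=c0+.238*ex-.003*ez
    P=lambda a:hg-ex*(.238*np.cos(a)-.003*np.sin(a))+ez*(.238*np.sin(a)+.003*np.cos(a))
    def pr(a):
        c=W['R']@P(a)+W['t'];return np.array([W['fx']*c[0]/c[2]+W['cx'],W['fy']*c[1]/c[2]+W['cy']])
    for s in(0,1):
        r=least_squares(lambda x:((pr(x[0])-uv)[0:1] if s else pr(x[0])-uv),[1.0]);print(np.degrees(r.x[0]).round(2),'resid',(pr(r.x[0])-uv).round(1))
E
python3 - <<'E'
from m2 import *
L=lambda n:dict(np.load(n+'.npz'))
wa(L('w8'),np.array([275,165]));wa(L('S8'),np.array([260.7,187.3]));wa(L('S8'),np.array([260.7,187.3]),np.array([.4582,.0487,.0578]));print(manip.observe()['force'])
E
```

```text
58.6 resid [-0.3  3.2]
58.63 resid [-0.   3.3]
57.37 resid [-0.   0.1]
57.34 resid [-0.   0.1]
58.4 resid [-0.4  1.4]
58.06 resid [0.  1.6]
[  6.05676871   1.30201246 -14.89951379]
```

carry_out(
  rows=[
    {"dx":0.13,"dy":0.03,"dz":0.01,"ax":0,"ay":0,"az":0,"claw":0},
    {"dx":0,"dy":0,"dz":0,"ax":0,"ay":0,"az":0,"claw":0},
    {"dx":0,"dy":0,"dz":0,"ax":0,"ay":0,"az":0,"claw":0},
    {"dx":0,"dy":0,"dz":0,"ax":0,"ay":0,"az":0,"claw":0},
    {"dx":0,"dy":0,"dz":0,"ax":0,"ay":0,"az":0,"claw":0},
  ],
)

```text
time: 13.05
position: [0.5898, 0.0198, 0.2565]
tool_rot: [0.551, 0.444, 0.55, -0.444]
force: [-5.5, -2.2, 2.6]
finger_gap: 0.0096
```

```bash
python3 - <<'E'
from h import *
p=wrist('w9');S=vision.capture('side');T=vision.capture('top')
for n,x in(('S9',S),('T9',T)): np.savez(n+'.npz',**{k:x[k] for k in('R','t','fx','fy','cx','cy','image')})
save(S,'s9');save(T,'t9'); a=cv2.imread('pics/s9.png')[170:290,210:300];b=cv2.imread('pics/w9.png')[120:220,220:360]
cv2.imwrite('pics/c9s.png',cv2.resize(a,(450,600),interpolation=cv2.INTER_CUBIC));cv2.imwrite('pics/c9w.png',cv2.resize(b,(700,500)))
cv2.imwrite('pics/c9t.png',cv2.resize(cv2.imread('pics/t9.png')[150:260,180:270],(450,550),interpolation=cv2.INTER_CUBIC))
s=manip.observe();print(s['force'],s['qd'].round(3) if hasattr(s['qd'],'round') else s['qd'])
E
```

```text
13.05 [0.5898 0.0198 0.2565] yaw toolY 12.19 q [ 0.48  0.33 -0.75  1.49  0.22  1.41 -0.06]
[-4.77201813 -2.65601617  2.18075313] [ 0.    -0.001 -0.     0.001  0.001  0.     0.001]
```

View pics/c9s.png

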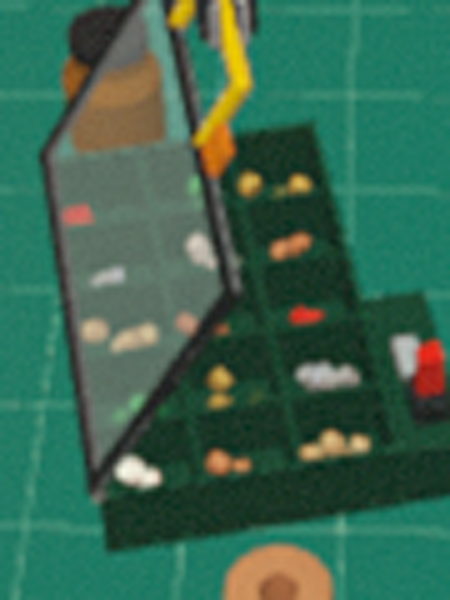

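View pics/c9t.png

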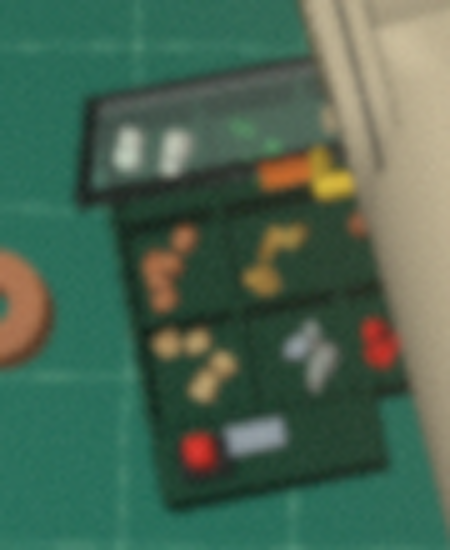

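View pics/c9w.png

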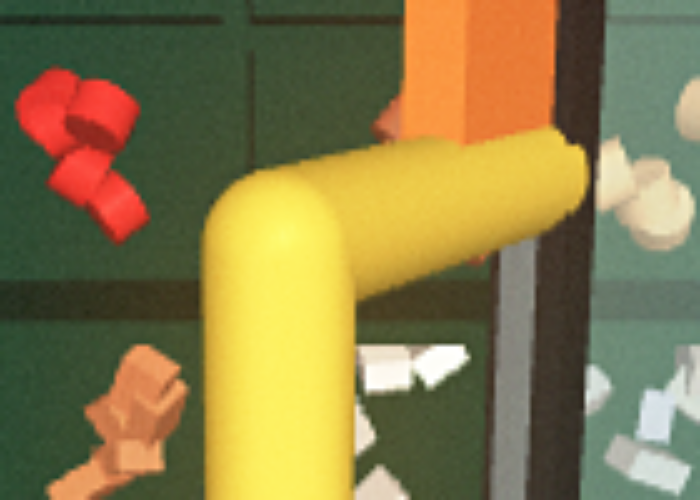

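```bash
python3 - <<'E'
from m import *
from m2 import wa
L=lambda n:dict(np.load(n+'.npz'))
T,S,W=L('T9'),L('S9'),L('w9')
ang(T,S,W,(196,190),(257.4,228.4),(244.5,187.5),(259,187),(276,166))
wa(W,np.array([276,166]));wa(S,np.array([259,187]));wa(S,np.array([259,187]),np.array([.4582,.0487,.0578]))
# bolt & bystanders
for n,p in(('top',vision.capture('top')),('side',vision.capture('side'))):
  for q in('latch_knob','jar','spool','screwdriver'):
    for r in models.masks_of(q,p)[:1]:
        ys,xs=np.nonzero(r['mask']); print(n,q,round(r['score'],2),xs.mean().round(1),ys.mean().round(1))
print('knob',tri([ray(T,180+200/5,150+447/5),ray(S,210+430/5,170+348/5)]),'screwdriver, force',manip.observe()['force'],manip.observe()['time'])
E
```

```text
FL [0.577  0.1972 0.2227] [0.0021 0.0021] (np.float64(58.56), np.float64(0.1883))
H [0.5768 0.0734 0.2663] [0.0012 0.0019 0.0009] (np.float64(58.58), np.float64(0.2393))
Hsw [0.5763 0.0737 0.2663] [0.0014 0.0014] (np.float64(58.48), np.float64(0.2396))
59.52 resid [-0.2  2.5]
59.55 resid [0.  2.5]
58.72 resid [ 0.  -0.1]
58.74 resid [ 0.  -0.1]
59.73 resid [-0.3  1.3]
59.45 resid [-0.   1.4]
top latch_knob 0.72 223.8 240.2
top jar 0.56 324.9 165.5
top spool 0.79 178.6 211.4
top screwdriver 0.47 260.4 279.2
side latch_knob 0.71 265.9 292.2
side jar 0.48 227.4 178.5
side spool 0.93 265.9 292.3
side screwdriver 0.46 317.1 210.9
knob (array([0.46531264, 0.14373718, 0.11252127]), [np.float64(0.0016915967493392398), np.float64(0.0016915967493391021)]) screwdriver, force [-4.5320074  -1.91817594  1.91581268] 13.7
```

```bash
python3 - <<'E'
from h import *
print(workorder.job_done()); s=manip.observe();print(s['time'],s['position'],s['force'],s['finger_gap'])
E
```

```text
the job is handed in; nothing more can be done
None
the job is handed in; nothing more can be done
```

I slid the bolt open with the lid still shut, then pinched the yellow handle, raised the lid to about 60° and handed the job in still holding it. The job took about 14 s of the 45 s allowed.

**Bolt:** I gripped the red knob and pushed it along the case's +y until it stopped. The tool had moved about 40 mm and the push-back held at about 20 N, which fits a bolt that started about 5 mm open. A camera estimate of the knob's shift gave about 37 mm, slightly less. The pictures show the tongue well clear of the orange lug.

**Lid angle:** The angle estimates disagree a little, between 58.5° and about 60.6°, most likely within a degree of 60°:

| Source | Angle |
|---|---|
| Top and side cameras, lid corner and handle | about 58.5° raw; these read 1–2° low with the lid shut |
| Side camera, handle only | 58.7 to 59.7° |
| Wrist camera | 59.5° |
| Tool position, assuming the bar rolled about 4.5 mm in the pads | about 60.6° |

**Holding steady:** At the last check before hand-in, the wrist force was about 5 N and the joints were still. The fingers were closed on the bar, and the pictures showed nothing else holding the lid up.

**On the way up:** Wrist force reached about 38 N when my path ran slightly inside the handle's arc. I eased it off before the final position. This was at the fingers, and the pictures showed no gripper-body contact.

**Other things on the bench:** The jar, spool and screwdriver look unmoved in the final pictures. The screwdriver's reported position differs in the top view because the arm hides part of it. I did not re-measure the frame, glue gun, pot or carton, but the arm never went near them.

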